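# Push one spacer plate out of a gravity magazine

### The arm

A 6-joint arm with a two-finger parallel gripper is mounted at the origin on the work surface. World frame = base frame: x ahead of the robot, y to its left, z up, the work surface at z = 0. Lengths are in m, angles in rad, forces in N, time in s.
With the tool pointing down it reaches from about 0.325 to 0.775 m from the base axis. Payload 9.3 kg.
Tool frame: the origin (TCP) lies at the very end of the fingers, on their centre line; the grasp point (between the pads) lies 19 mm behind it; z points along the fingers, y is the line along which they close (so a half turn about z gives the same grasp; the last joint's range is limited). The gripper opens to 85 mm and grips with 20 to 120 N. Pads are 22 mm wide; open, the fingers measure 114 mm over their backs; the gripper's body (76 mm by 85 mm) begins 54 mm behind the grasp point. The pads swing forward as they close: fully open they stand 13 mm farther back than shut.
Start: joints at [-1.482, 0.259, 0.021, 1.334, 0, 1.418], TCP at [0.132, -0.534, 0.231] pointing down, gripper open.
Joint ranges: [-3.04, 3.04], [-0.91, 1.82], [-1.04, 1.36], [-1.92, 1.95], [-1.52, 1.45], [-3.14, 3.14]. Speed limits (rad/s): [2.22, 2.22, 2.79, 3.14, 3.14, 3.14].

### API

Orientations are given as a unit quaternion [x, y, z, w].
In Python, from cell import arm gives the robot as it stands. The module is installed in compiled form; this text tells all that it offers.
- The arm moves only by the shell command python3 -m handwheel 'ROWS' [FORCE]. ROWS is JSON, one flat list of numbers, 7 for each row, row after row: the turn, a rotation vector about the tool's x, y, z in degrees, then the shift along the tool's x, y, z in m, then the finger opening in m, from 0 to 0.0854. A call has 1 to 20 rows; each row is the pose to reach, as a shift and turn from the pose commanded when the call began, along the tool's axes at that moment; what a row does not reach only later rows make up. A row lasts 1/8 s, in which the tool goes at most 62.5 mm and 10.7 degrees, less where a joint would pass 70% of its speed; a pose out of reach is approached as far as the arm can. A call with a gripper value outside its range is refused whole. The fingers move at their own pace and stop on an object; FORCE is the grip in N (left out, the last holds). Time passes only in rows, so rows that repeat a pose let the fingers close. It gives the time, the measured TCP pose, the force, the opening and the grip force at its end, in the units of the state.
- arm.observe(): the state, without advancing time (a new reading comes with each control period).
- arm.grab_frame(name): name is "side" or "top"; returns a dict with "img" (420x560x3 uint8, blue, green, red), "z_map" (420x560 float32, m along the optical axis (not along the pixel's ray), 0 where there is no reading), "mtx" (3x3 intrinsics, pixels), "eye" and "orientation" of the camera in the world. Camera axes: x right, y up, looking along -z (the intrinsics and any distortion apply to the point x, -y, -z); pixel columns grow to the right and rows downward; lengths in m; the calibration is good to about 2 mm. A picture is of the moment at which its call begins.
- arm.job_done(): hands the job in; it is judged then, once.
The state is a dict: "clock": time; "qpos": joint angles; "joint_vel": joint speeds; "joint_efforts": joint torques, N m; "tool_pos": TCP position; "tcp_rot": TCP orientation; "contact_force": force on the tool from outside, world axes, zero at the start; "moment": the same for the moment, N m; "gripper_width": finger opening in m; "finger_force": force on a finger pad.
Only numpy, scipy, OpenCV 4.12 (cv2) and the standard library are available. Lean on these libraries where they do the work, as an engineer would, in place of code of your own. Each camera call takes 0.05 s, during which the arm holds its last target. There are 200 camera calls.

### The job

A stray relay is lying on the landing of the magazine that holds the square-cornered spacer plates: clear it off so that it stands upright on the bare bench, clear of the magazine. Then take the push blade and with it slide the bottom plate out of the stack until it lies flat on the landing, wholly clear of the chute, draw the blade back out so that the other plates drop straight down to the magazine's floor, and stand the blade upright in its tray again. Keep the gripper off the plates and leave the disc magazine and the other things on the bench as they are.

Things in the scene. Friction and masses are not known exactly. Their poses are not given: they have to be found in the camera images.
- magazine: Magazine, fixed, bare aluminium, holding SQUARE-CORNERED plates. Origin on the bench under the chute's centre; x = push direction: runway behind (-x), chute, landing ahead (+x). Flat base 6 mm thick, 76 mm wide (y +-38), x = -145 to 122 mm; its top is the floor of all three.
- chute (a point): Centre of the magazine's chute at floor height, 6 mm above the bench. Chute outside x +-30.5, y +-35.5 mm, walls 4 mm, inside 53 x 63 mm, open top 76 mm above the bench. Gap over the floor 21 mm high under the front (+x) wall: one plate passes; 15 mm under the rear wall: only the blade's tongue passes. Both span the inner width; a 12 mm wide sight slit above each.
- landing (a point): Point on the landing's floor, 75 mm ahead of the chute's centre. The landing runs from the chute to x = 118 mm; open sides, end lip 8 mm high.
- plate1: The BOTTOM plate of the stack in the plate magazine: dark brown hard-fibre spacer plate with four small metal inserts in its top, 50 mm (x, the push direction) x 60 mm (y) x 16 mm, about 80 g, with about 1.5 mm play all round in the chute. Origin at the centre of its underside.
- plate2: Same kind of plate, number 2 from the bottom of the stack of four.
- plate3: Same kind of plate, number 3 from the bottom of the stack of four.
- plate4: Same kind of plate, number 4 from the bottom of the stack of four.
- blade: Push blade, loose, 180 g: flat steel tongue 10 mm thick, 30 mm wide, x = -18 to 90 mm, with a black upright square post 20 x 20 mm as handle, top 90 mm above the underside. Origin under the post's centre; x points along the tongue to its tip, z up. It stands by itself on the tongue. Pushed till the post meets the chute's rear wall, the tip is 49 mm past the chute's centre.
- blade_mid (a point): Point on the underside of the blade, at the middle of its length (36 mm ahead of its origin).
- tray: The blade's tray, fixed, black plastic, outside 170 (x) x 86 (y) x 17 mm, walls and floor 5 mm. Origin at the centre of its underside. The blade starts standing in it, roughly along the tray's x.
- relay: Stray relay, loose white plastic block 40 (x) x 34 (y) mm, 22 mm tall with a middle rib (24 mm along x) to 30 mm, about 120 g, starting somewhere on the landing of the plate magazine. Origin at the centre of its underside.
- disc_magazine: A second magazine of the very same shape and size and axes, but holding three ROUND discs; to be left alone.
- disc1: Round dark brown disc, 50 mm across, 16 mm thick, number 1 from the bottom in the disc magazine; leave alone.
- disc2: Round dark brown disc, 50 mm across, 16 mm thick, number 2 from the bottom in the disc magazine; leave alone.
- disc3: Round dark brown disc, 50 mm across, 16 mm thick, number 3 from the bottom in the disc magazine; leave alone.
- terminal_strip: Bystander: block of blue and grey terminals, 60 x 22 x 28 mm, origin under its centre.
- cable_gland: Bystander: black cable gland standing upright, 28 mm across, 34 mm tall, origin under its centre.
- ferrule_jar: Bystander: small jar, 56 mm across, 75 mm tall, origin under its centre.
- screwdriver: Bystander: screwdriver with orange handle, 170 mm long, lying flat.
There are look-alikes about, which are no part of the job. What is shaped like the blade but orange or purple is not meant.

How it is judged:
On the way, in this order (a step that is already met when the one before it is completed fails the run):
1. the relay stands on the bare bench, clear of the plate magazine, with all four plates still stacked ((y of relay in the frame of magazine above 0.052 m or y of relay in the frame of magazine below -0.052 m or x of relay in the frame of magazine above 0.14 m or x of relay in the frame of magazine below -0.16 m) and height (world z) of relay below 0.003 m and angle between relay's own z axis and vertical below 0.12 rad and x of plate1 in the frame of magazine between -0.01 and 0.01 m), for 0.2 s.
2. the bottom plate lies on the landing, wholly out of the chute (x of plate1 in the frame of magazine between 0.0565 and 0.095 m and y of plate1 in the frame of magazine between -0.025 and 0.025 m and z of plate1 in the frame of magazine below 0.01 m and angle between plate1's own z axis and vertical below 0.1 rad), for 0.2 s.
3. the other three plates have dropped straight down in the chute, the lowest on its floor (x of plate2 in the frame of magazine between -0.006 and 0.006 m and y of plate2 in the frame of magazine between -0.006 and 0.006 m and z of plate2 in the frame of magazine below 0.0085 m and angle between each of plate2, plate3, plate4's own z axis and vertical below 0.06 rad and x of plate3 in the frame of magazine between -0.006 and 0.006 m and y of plate3 in the frame of magazine between -0.006 and 0.006 m and z of plate3 in the frame of magazine below 0.0245 m and x of plate4 in the frame of magazine between -0.006 and 0.006 m and y of plate4 in the frame of magazine between -0.006 and 0.006 m and z of plate4 in the frame of magazine below 0.0405 m), for 0.2 s.
4. the blade stands in its tray (x of blade_mid in the frame of tray between -0.045 and 0.045 m and y of blade_mid in the frame of tray between -0.035 and 0.035 m and angle between blade's own z axis and vertical below 0.05 rad and z of blade in the frame of tray below 0.008 m), for 0.2 s.
At the end, for the whole second after the job is handed in: Relay upright on the bench, off the magazine (52 mm from its centre line); bottom plate flat on the landing, 56.5 to 95 mm ahead of chute centre, within 25 mm sideways; others stacked on the chute floor; blade upright in its tray, middle within 45 x 35 mm of centre; all at rest (all of step 2 and all of step 3 and all of step 4 and (y of relay in the frame of magazine above 0.052 m or y of relay in the frame of magazine below -0.052 m or x of relay in the frame of magazine above 0.14 m or x of relay in the frame of magazine below -0.16 m) and height (world z) of relay below 0.003 m and angle between relay's own z axis and vertical below 0.12 rad and linear speed of each of relay, plate1, plate2, plate3, plate4, blade below 0.02 m/s); the robot touches nothing.
It fails at once if the gripper touches a plate (contact force between the fingers and plate1 above 0.8 N or contact force between the fingers and plate2 above 0.8 N or contact force between the fingers and plate3 above 0.8 N or contact force between the fingers and plate4 above 0.8 N).
It fails at once if a disc is moved out of its place in the disc magazine (12 mm) (distance of any of disc1, disc2, disc3 from where it was at the start of the episode above 0.012 m).
It fails at once if a bystander is shifted by more than 30 mm (distance of any of terminal_strip, cable_gland, ferrule_jar, screwdriver from where it was at the start of the episode above 0.03 m).
It also fails if it takes over 72 s, if anything falls off the work surface, if the arm or the gripper's body presses on something with over 40 N, if the wrist force passes 120 N, or if a joint passes its speed limit or range.

## Working session

There is one attempt and no reset: what is moved stays moved. The work goes in short steps, Python scripts to look and compute and a shell command to move; the robot and the scene stay as the last step left them, time stands still between calls to the robot, and variables do not carry over. Pictures are saved under pics/ and viewed, at most 10 in all, crops included, and the job is handed in when it is done.

```bash
mkdir -p pics; cat > h.py <<'E'
import numpy as np, cv2
from scipy.spatial.transform import Rotation as R
from cell import arm
def grab(n,save=None):
    f=arm.grab_frame(n)
    if save: cv2.imwrite('pics/'+save,f['img'])
    return f
def rot(f):
    o=np.array(f['orientation'],float)
    return o if o.shape==(3,3) else R.from_quat(o).as_matrix()
def cloud(f):
    z=f['z_map'];m=np.array(f['mtx']);h,w=z.shape
    u,v=np.meshgrid(np.arange(w),np.arange(h))
    p=np.stack([(u-m[0,2])/m[0,0]*z,-(v-m[1,2])/m[1,1]*z,-z],-1)
    P=p@rot(f).T+np.array(f['eye']);P[z<=0]=np.nan
    return P
def ray(f,u,v,h):
    m=np.array(f['mtx']);d=rot(f)@np.array([(u-m[0,2])/m[0,0],-(v-m[1,2])/m[1,1],-1.])
    e=np.array(f['eye']);return e+d*(h-e[2])/d[2]
E
python3 - <<'E'
from h import *
for n in('top','side'):
    f=grab(n,n+'0.png');print(n,f['eye'],f['orientation'],f['mtx'],[k for k in f])
print(arm.observe())
E
```

```text
top [0.47790713 0.0311817  1.14894545] [ 0.03091156 -0.04921665 -0.6944745   0.7171662 ] [[402.1858139    0.         276.32180684]
 [  0.         402.1858139  212.77016949]
 [  0.           0.           1.        ]] ['img', 'z_map', 'mtx', 'eye', 'orientation']
side [-0.08793991  0.75561638  0.72235577] [-0.17047344  0.44413087  0.81469271 -0.33160573] [[545.52973962   0.         281.12419878]
 [  0.         545.52973962 208.31247913]
 [  0.           0.           1.        ]] ['img', 'z_map', 'mtx', 'eye', 'orientation']
{'clock': 0.1, 'qpos': array([-1.48157194e+00,  2.59137276e-01,  2.08536427e-02,  1.33368099e+00,
        2.76263041e-05,  1.41821016e+00]), 'joint_vel': array([ 0.0004706 , -0.0017825 ,  0.00264706, -0.00011901,  0.00257849,
       -0.00041576]), 'joint_efforts': array([ 6.83647711e-03, -5.56698811e+01,  3.45065832e+01,  1.16392024e-02,
       -8.35154128e-05, -1.35314362e-06]), 'tool_pos': array([ 0.13169312, -0.5337586 ,  0.23073216]), 'tcp_rot': array([ 9.92699688e-01,  1.20610894e-01,  3.23094455e-05, -5.83417184e-04]), 'contact_force': array([-0.97109248,  1.47574163, -0.28583894]), 'moment': array([-0.00790019, -0.04778811, -0.06836381]), 'finger_force': 0.0, 'gripper_width': 0.08557189214593763}
```

View pics/top0.png

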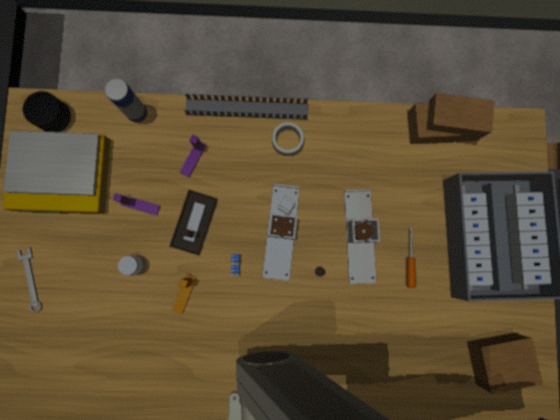

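View pics/side0.png

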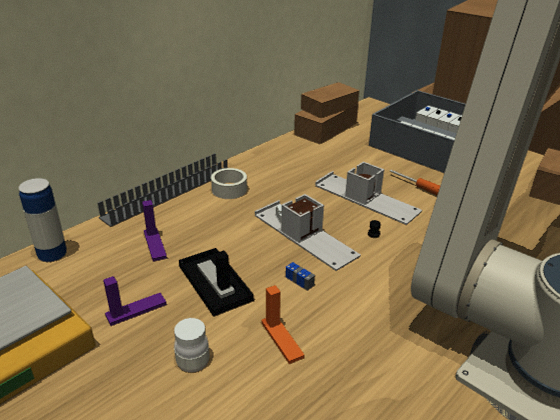

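The top view shows two magazines, at (283,230) with a white relay on its landing (285,203), and at (362,235). The black tray with the black blade is at (194,222). The orange and purple look-alikes are ignored. I'll zoom in and take points from the depth map.

```bash
python3 - <<'E'
from h import *
f=grab('top');im=f['img'];c=im[175:290,160:390];c=cv2.resize(c,None,fx=3.4,fy=3.4,interpolation=cv2.INTER_CUBIC)
cv2.imwrite('pics/c1.png',cv2.convertScaleAbs(c,alpha=1.5));P=cloud(f);np.save('P0.npy',P)
g=cv2.cvtColor(im,cv2.COLOR_BGR2HSV)
def rep(name,mask):
    pts=P[mask&np.isfinite(P[...,2])];
    n,l,st,ce=cv2.connectedComponentsWithStats(mask.astype(np.uint8))
    for i in range(1,n):
        if st[i,4]<25: continue
        ys,xs=np.where(l==i);q=P[ys,xs]
        (cx,cy),(w,h),a=cv2.minAreaRect((q[:,:2]*1000).astype(np.float32))
        print(name,st[i],'c',round(cx,1),round(cy,1),'wh',round(w,1),round(h,1),'a',round(a,1),'z',np.nanpercentile(q[:,2],[5,50,95]).round(4))
roi=np.zeros(im.shape[:2],bool);roi[175:290,165:385]=1
print('table z',np.nanmedian(P[250:300,300:330,2]))
z=P[...,2]
low=roi&(g[...,1]<60)&(g[...,2]>75)&(z>.001)&(z<.012);rep('base',low)
rep('z>15',roi&(z>.014)&(z<.045));rep('z>.06',roi&(z>.055))
rep('blk',roi&(g[...,2]<60)&(z>.006))
E
```

```text
table z 0.00039122932567403623
base [269 185  31  33 575] c 640.7 -17.8 wh 77.1 96.0 a 85.7 z [0.0028 0.0061 0.0101]
base [345 190  28  33 742] c 637.6 -230.8 wh 92.1 78.4 a 5.0 z [0.0027 0.0062 0.0096]
base [ 346  227   30   57 1093] c 496.9 -240.6 wh 159.8 77.1 a 3.5 z [0.0028 0.0063 0.0099]
base [ 262  236   32   44 1115] c 482.2 -4.2 wh 77.8 120.7 a 84.5 z [0.0026 0.0064 0.0097]
z>15 [169 189  49  66 308] c 575.0 236.7 wh 86.8 169.7 a 74.4 z [0.0146 0.017  0.0202]
z>15 [278 196  17  18 178] c 631.0 -23.8 wh 33.7 40.2 a 60.3 z [0.0253 0.0339 0.0385]
z>15 [184 203  20  38 262] c 576.0 234.3 wh 29.8 106.9 a 76.2 z [0.0143 0.016  0.0212]
z>15 [348 221  12  22  61] c 554.9 -204.1 wh 66.3 25.0 a 28.6 z [0.017  0.0315 0.0421]
z>15 [366 221   9  19  58] c 569.5 -266.1 wh 54.5 19.5 a 25.8 z [0.0164 0.0345 0.0429]
z>15 [231 254   9  22 182] c 458.7 114.2 wh 57.6 22.1 a 1.9 z [0.02   0.0282 0.0313]
z>15 [317 267   9   9  64] c 448.1 -124.0 wh 21.9 23.0 a 1.1 z [0.0295 0.0327 0.0374]
z>.06 [268 213  29  26 574] c 567.7 -11.9 wh 70.6 61.3 a 85.1 z [0.0658 0.0709 0.0775]
z>.06 [351 219  22  23 178] c 561.9 -229.5 wh 59.5 59.2 a 2.1 z [0.0553 0.0682 0.0788]
z>.06 [366 219  14  23 119] c 563.8 -257.8 wh 60.8 30.7 a 2.7 z [0.0569 0.0726 0.0784]
z>.06 [180 228  12   9  79] c 541.1 243.2 wh 20.0 19.7 a 73.6 z [0.0657 0.0941 0.0975]
z>.06 [178 278  12  10  85] c 408.8 241.9 wh 20.3 20.3 a 72.8 z [0.0601 0.0889 0.0928]
blk [170 190  47  65 524] c 573.9 236.1 wh 85.3 165.7 a 74.4 z [0.0063 0.0123 0.0193]
blk [272 217  22  16 174] c 570.5 -12.6 wh 55.5 38.7 a 83.4 z [0.0668 0.0704 0.0728]
blk [355 221  22  19 255] c 565.7 -241.7 wh 49.4 56.3 a 3.3 z [0.0235 0.0536 0.0578]
blk [348 222   4  20  58] c 559.5 -201.6 wh 53.8 2.0 a 4.1 z [0.0212 0.0399 0.0551]
blk [179 228  16  11  97] c 541.7 253.9 wh 25.5 45.0 a 4.2 z [0.0075 0.0924 0.0971]
blk [316 267   9   9  60] c 446.9 -122.2 wh 21.6 20.2 a 48.5 z [0.0087 0.0327 0.0376]
```

View pics/c1.png

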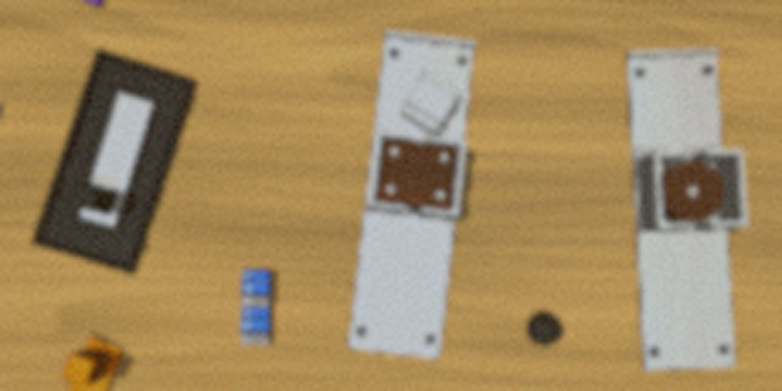

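The left magazine (squared plates, relay on its landing) is the plate one: chute near world (0.568,-0.012), yaw about -5°. The relay is at (0.631,-0.024) with its x axis at about -30°, and the blade post is at (0.541,0.243), yaw about -14°.

```bash
cat >> h.py <<'E'
def go(x,y,z,yaw,start=None):
    "print turn/shift from start pose (measured) to TCP x,y,z with tool x at yaw deg, pointing down"
    s=arm.observe();p=s['tool_pos'];A=R.from_quat(s['tcp_rot'])
    a=np.radians(yaw);c,n=np.cos(a),np.sin(a)
    B=R.from_matrix(np.array([[c,n,0],[n,-c,0],[0,0,-1.]]))
    print('turn',(A.inv()*B).as_rotvec(degrees=True).round(2),'shift',A.inv().apply(np.array([x,y,z])-p).round(4),'| clock',round(s['clock'],2),'tcp',p.round(4),'q6',s['qpos'][5].round(2))
E
python3 -c "
from h import *
go(.631,-.024,.13,150.3)"
```

```text
turn [-2.0000e-02 -8.0000e-02 -1.3645e+02] shift [ 0.6069 -0.3753  0.1013] | clock 0.15 tcp [ 0.1316 -0.5338  0.2308] q6 1.42
```

```bash
r='0,0,-136.4,0.607,-0.375,0.1,0.06'; python3 -m handwheel '[0,0,-136.4,0.607,-0.375,0.1,0.06, 0,0,-136.4,0.607,-0.375,0.1,0.06, 0,0,-136.4,0.607,-0.375,0.1,0.06, 0,0,-136.4,0.607,-0.375,0.1,0.06, 0,0,-136.4,0.607,-0.375,0.1,0.06, 0,0,-136.4,0.607,-0.375,0.1,0.06, 0,0,-136.4,0.607,-0.375,0.1,0.06, 0,0,-136.4,0.607,-0.375,0.1,0.06, 0,0,-136.4,0.607,-0.375,0.1,0.06, 0,0,-136.4,0.607,-0.375,0.1,0.06, 0,0,-136.4,0.607,-0.375,0.1,0.06, 0,0,-136.4,0.607,-0.375,0.1,0.06, 0,0,-136.4,0.607,-0.375,0.1,0.06, 0,0,-136.4,0.607,-0.375,0.1,0.06, 0,0,-136.4,0.607,-0.375,0.1,0.06, 0,0,-136.4,0.607,-0.375,0.1,0.06]' 40
python3 - <<'E'
from h import *
go(.631,-.024,.010,150.3)
f=grab('side','s1.png');cv2.imwrite('pics/s1c.png',cv2.resize(f['img'][60:300,180:440],None,fx=2.3,fy=2.3))
E
```

```text
clock: 2.15
tool_pos: [0.6311, -0.0251, 0.1315]
tcp_rot: [0.258, 0.966, 0.0, 0.0]
contact_force: [0.1, -0.3, 0.6]
gripper_width: 0.06
finger_force: 0.0
turn [ 0.01  0.02 -0.19] shift [0.0006 0.0009 0.1215] | clock 2.15 tcp [ 0.6311 -0.0251  0.1315] q6 0.35
```

View pics/s1c.png

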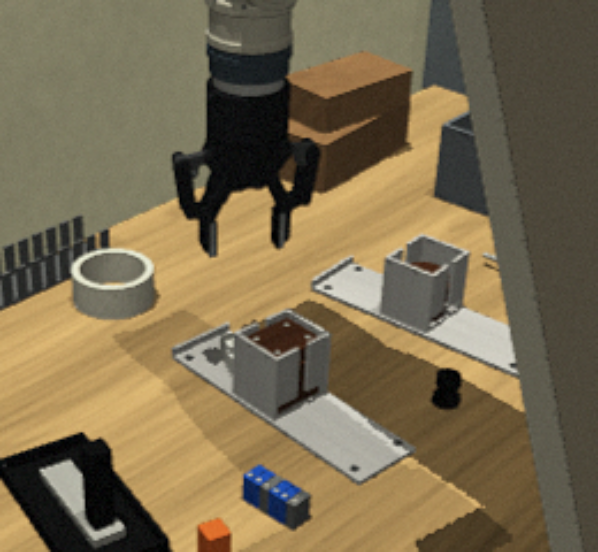

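The gripper is above the relay, fingers clear of the chute. Descending and gripping.

```bash
python3 -m handwheel '[0,0,0,0.0006,0.001,0.05,0.06, 0,0,0,0.0006,0.001,0.09,0.06, 0,0,0,0.0006,0.001,0.11,0.06, 0,0,0,0.0006,0.001,0.1205,0.06, 0,0,0,0.0006,0.001,0.1205,0.06, 0,0,0,0.0006,0.001,0.1205,0.02, 0,0,0,0.0006,0.001,0.1205,0.02, 0,0,0,0.0006,0.001,0.1205,0.02, 0,0,0,0.0006,0.001,0.1205,0.02, 0,0,0,0.0006,0.001,0.1205,0.02]' 40
python3 -c "
from h import *
go(.64,-.122,.10,150.3)"
```

```text
clock: 3.45
tool_pos: [0.632, -0.0235, 0.0121]
tcp_rot: [0.257, 0.966, 0.0, 0.001]
contact_force: [-0.3, -0.2, 6.6]
gripper_width: 0.0332
finger_force: 41.1
turn [ 0.04  0.12 -0.05] shift [-0.056  -0.0815 -0.0878] | clock 3.45 tcp [ 0.632  -0.0235  0.0121] q6 0.35
```

```bash
python3 -m handwheel '[0,0,0,0,0,-0.03,0.02, 0,0,0,0,0,-0.07,0.02, 0,0,0,-0.028,-0.041,-0.07,0.02, 0,0,0,-0.056,-0.0815,-0.07,0.02, 0,0,0,-0.056,-0.0815,-0.07,0.02, 0,0,0,-0.056,-0.0815,-0.04,0.02, 0,0,0,-0.056,-0.0815,-0.01,0.02, 0,0,0,-0.056,-0.0815,0,0.02, 0,0,0,-0.056,-0.0815,0.004,0.02, 0,0,0,-0.056,-0.0815,0.005,0.02, 0,0,0,-0.056,-0.0815,0.005,0.02, 0,0,0,-0.056,-0.0815,0.005,0.02]'
python3 - <<'E'
from h import *
f=grab('side');cv2.imwrite('pics/s2c.png',cv2.resize(f['img'][60:300,230:490],None,fx=2.3,fy=2.3))
E
```

```text
clock: 4.95
tool_pos: [0.6398, -0.122, 0.0065]
tcp_rot: [0.257, 0.966, -0.0, 0.001]
contact_force: [0.0, 0.3, -0.5]
gripper_width: 0.0336
finger_force: 40.2
```

View pics/s2c.png

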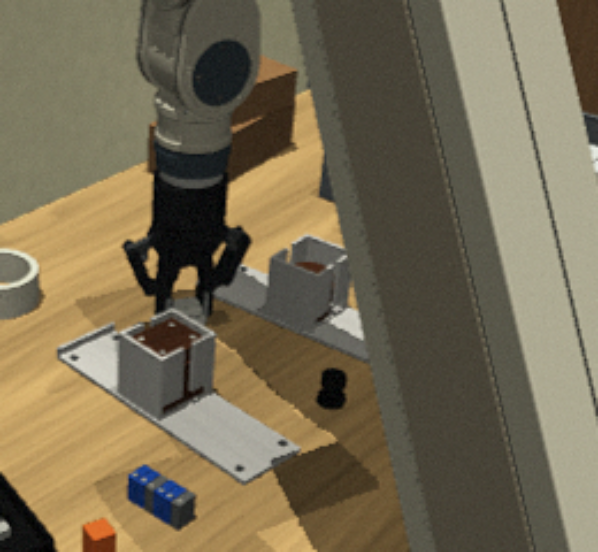

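The relay is held just off the bench between the magazines, and the plates are still in the chute. Lowering 1 mm, releasing and rising.

```bash
python3 -m handwheel '[0,0,0,0,0,0.001,0.02, 0,0,0,0,0,0.001,0.02, 0,0,0,0,0,0.001,0.055, 0,0,0,0,0,0.001,0.055, 0,0,0,0,0,0.001,0.055, 0,0,0,0,0,-0.03,0.06, 0,0,0,0,0,-0.09,0.06, 0,0,0,0,0,-0.14,0.06, 0,0,0,0,0,-0.18,0.06, 0,0,0,0,0,-0.18,0.06]'
python3 - <<'E'
from h import *
go(.541,.243,.18,166)
P=cloud(grab('top'));z=P[...,2]
def r(n,m):
    q=P[m]
    (cx,cy),wh,a=cv2.minAreaRect((q[:,:2]*1000).astype(np.float32));print(n,len(q),round(cx,1),round(cy,1),np.round(wh,1),round(a,1),np.nanpercentile(q[:,2],[5,50,95]).round(4))
X,Y=P[...,0],P[...,1]
r('relay',(abs(X-.64)<.04)&(abs(Y+.122)<.04)&(z>.012)&(z<.05))
r('post',(abs(X-.541)<.03)&(abs(Y-.243)<.03)&(z>.06)&(z<.1))
r('tongue',(abs(X-.575)<.06)&(abs(Y-.235)<.028)&(z>.0125)&(z<.022))
E
```

```text
clock: 6.25
tool_pos: [0.6407, -0.1223, 0.1894]
tcp_rot: [0.257, 0.966, -0.0, 0.003]
contact_force: [-0.7, 0.3, -0.1]
gripper_width: 0.0599
finger_force: 0.0
turn [  0.02   0.35 -15.74] shift [0.2679 0.2677 0.0081] | clock 6.25 tcp [ 0.6407 -0.1223  0.1894] q6 0.2
relay 50 645.0 -110.4 [ 9.1 39.3] 60.1 [0.0164 0.0271 0.0333]
post 75 541.0 243.2 [19.9 19.7] 73.5 [0.0706 0.0938 0.0975]
tongue 323 574.8 234.7 [120.2  53.6] 0.9 [0.0129 0.0154 0.019 ]
```

```bash
python3 -m handwheel '[0,0.3,-15.5,0.268,0.268,0.008,0.06, 0,0.3,-15.5,0.268,0.268,0.008,0.06, 0,0.3,-15.5,0.268,0.268,0.008,0.06, 0,0.3,-15.5,0.268,0.268,0.008,0.06, 0,0.3,-15.5,0.268,0.268,0.008,0.06, 0,0.3,-15.5,0.268,0.268,0.008,0.06, 0,0.3,-15.5,0.268,0.268,0.008,0.06, 0,0.3,-15.5,0.268,0.268,0.008,0.06, 0,0.3,-15.5,0.268,0.268,0.008,0.06]'
python3 - <<'E'
from h import *
go(.541,.243,.046,165.5)
P=cloud(grab('top'));z=P[...,2];X,Y=P[...,0],P[...,1]
def r(n,m):
    q=P[m]
    (cx,cy),wh,a=cv2.minAreaRect((q[:,:2]*1000).astype(np.float32));print(n,len(q),round(cx,1),round(cy,1),np.round(wh,1),round(a,1),np.nanpercentile(q[:,2],[5,50,95]).round(4))
r('relay',(abs(X-.64)<.04)&(abs(Y+.122)<.04)&(z>.012)&(z<.05))
f=grab('side');cv2.imwrite('pics/s3c.png',cv2.resize(f['img'][100:340,130:420],None,fx=2.3,fy=2.3))
E
```

```text
clock: 7.42
tool_pos: [0.54, 0.2424, 0.1772]
tcp_rot: [0.125, 0.992, 0.0, -0.003]
contact_force: [0.1, -0.1, 1.5]
gripper_width: 0.0599
finger_force: 0.0
turn [ 0.   -0.34  0.16] shift [-0.0016  0.0008  0.1312] | clock 7.42 tcp [0.54   0.2424 0.1772] q6 0.53
relay 173 639.5 -121.4 [33.8 41.1] 59.9 [0.0191 0.0282 0.0332]
```

View pics/s3c.png

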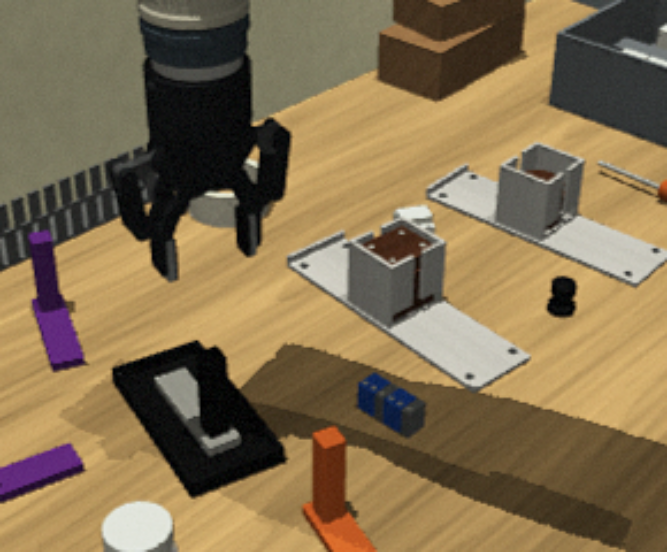

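The relay stands upright on the bench at (0.640,-0.121), clear of the magazine. The gripper is above the blade post; descending and gripping.

```bash
python3 -m handwheel '[0,-0.3,0,-0.0015,0.001,0.04,0.06, 0,-0.3,0,-0.0015,0.001,0.08,0.06, 0,-0.3,0,-0.0015,0.001,0.11,0.06, 0,-0.3,0,-0.0015,0.001,0.131,0.06, 0,-0.3,0,-0.0015,0.001,0.131,0.06, 0,-0.3,0,-0.0015,0.001,0.131,0.01, 0,-0.3,0,-0.0015,0.001,0.131,0.01, 0,-0.3,0,-0.0015,0.001,0.131,0.01, 0,-0.3,0,-0.0015,0.001,0.131,0.01, 0,-0.3,0,-0.0015,0.001,0.131,0.01, 0,-0.3,0,-0.0015,0.001,0.131,0.01]' 70
python3 -c "
from h import *
go(.541,.243,.046,165.5)
c,s=np.cos(np.radians(-4.9)),np.sin(np.radians(-4.9))
for x,z in((-.145,.13),(-.145,.05),(-.047,.05)): go(.5675+x*c,-.012+x*s,z,175.1)"
```

```text
clock: 8.9
tool_pos: [0.5414, 0.2446, 0.0479]
tcp_rot: [0.124, 0.992, 0.001, 0.001]
contact_force: [0.5, -1.5, 6.2]
gripper_width: 0.0194
finger_force: 68.7
turn [0.08 0.12 0.25] shift [ 0.     -0.0017  0.0019] | clock 8.9 tcp [0.5414 0.2446 0.0479] q6 0.53
turn [ 0.07  0.13 -9.35] shift [ 0.0545 -0.2657 -0.0825] | clock 8.9 tcp [0.5414 0.2446 0.0479] q6 0.53
turn [ 0.07  0.13 -9.35] shift [ 0.0547 -0.2658 -0.0025] | clock 8.9 tcp [0.5414 0.2446 0.0479] q6 0.53
turn [ 0.07  0.13 -9.35] shift [-0.042  -0.2499 -0.0023] | clock 8.9 tcp [0.5414 0.2446 0.0479] q6 0.53
```

```bash
python3 -m handwheel '[0,0,0,0,0,-0.04,0.01, 0,0,0,0,0,-0.0825,0.01, 0,0,0,0,0,-0.0825,0.01, 0,0,-9.4,0.0645,-0.265,-0.0825,0.01, 0,0,-9.4,0.0645,-0.265,-0.0825,0.01, 0,0,-9.4,0.0645,-0.265,-0.0825,0.01, 0,0,-9.4,0.0645,-0.265,-0.0825,0.01, 0,0,-9.4,0.0645,-0.265,-0.0825,0.01, 0,0,-9.4,0.0645,-0.265,-0.0825,0.01, 0,0,-9.4,0.0645,-0.265,-0.0825,0.01, 0,0,-9.4,0.0645,-0.265,-0.0825,0.01]'
python3 - <<'E'
from h import *
f=grab('side');cv2.imwrite('pics/s4c.png',cv2.resize(f['img'][120:320,200:460],None,fx=2.8,fy=2.8))
P=cloud(f);t=grab('top');Q=cloud(t);np.save('Q4.npy',Q)
s=arm.observe();p=s['tool_pos'];print(p,s['tcp_rot'].round(4))
# tongue from top: points ahead of gripper at height ~.08-.11 
a=np.radians(-4.9);u=np.array([np.cos(a),np.sin(a)]);n=np.array([-u[1],u[0]])
for nm,C in(('top',Q),('side',P)):
    d=C[...,:2]-p[:2];al=d@u;la=d@n;z=C[...,2]
    m=(al>.03)&(al<.12)&(abs(la)<.03)&(z>.06)&(z<.115)
    if m.sum()<5: print(nm,'none');continue
    print(nm,m.sum(),'along max',np.percentile(al[m],[2,98]).round(4),'lat',np.percentile(la[m],[3,50,97]).round(4),'z',np.percentile(z[m],[5,50,95]).round(4),
      'lat slope deg',np.degrees(np.polyfit(al[m],la[m],1)[0]).round(2),'z slope deg',np.degrees(np.polyfit(al[m],z[m],1)[0]).round(2))
E
```

```text
clock: 10.28
tool_pos: [0.4133, 0.0043, 0.1288]
tcp_rot: [0.042, 0.999, 0.0, -0.0]
contact_force: [0.2, -0.3, -1.6]
gripper_width: 0.0191
finger_force: 69.7
[0.41322609 0.00422118 0.12883846] [ 4.160e-02  9.991e-01  4.000e-04 -1.000e-04]
top 221 along max [0.0413 0.0891] lat [-0.0144 -0.0006  0.0137] z [0.0931 0.0958 0.0991] lat slope deg 1.24 z slope deg 0.51
side 304 along max [0.0311 0.0886] lat [-0.0128  0.0069  0.0175] z [0.0872 0.0949 0.0971] lat slope deg -0.63 z slope deg -2.21
```

View pics/s4c.png

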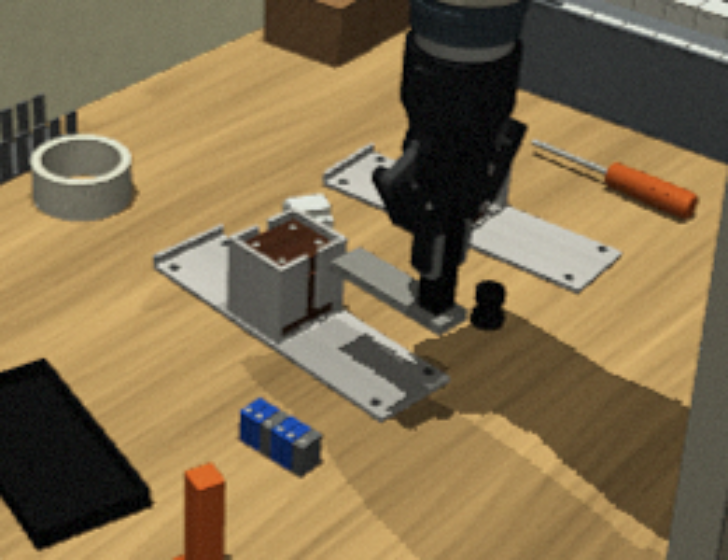

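The blade is held level with the tongue pointing along the magazine, about 3 mm left of its centre line. Correcting and lowering behind the chute.

```bash
python3 - <<'E'
from h import *
c,s=np.cos(np.radians(-4.9)),np.sin(np.radians(-4.9))
for x,z in((-.155,.05),(-.046,.05)): go(.5675+x*c,-.012+x*s,z,175.1)
E
```

```text
turn [ 0.05 -0.01  0.14] shift [-0.0001 -0.003   0.0788] | clock 10.38 tcp [0.4132 0.0042 0.1288] q6 -0.11
turn [ 0.05 -0.01  0.14] shift [-0.1091 -0.0033  0.0788] | clock 10.38 tcp [0.4132 0.0042 0.1288] q6 -0.11
```

```bash
python3 -m handwheel '[0,0,0,0,-0.003,0.03,0.01, 0,0,0,0,-0.003,0.06,0.01, 0,0,0,0,-0.003,0.074,0.01, 0,0,0,0,-0.003,0.0785,0.01, 0,0,0,0,-0.003,0.0785,0.01, 0,0,0,0,-0.003,0.0785,0.01]'
python3 - <<'E'
from h import *
c,s=np.cos(np.radians(-4.9)),np.sin(np.radians(-4.9))
for x,z in((-.046,.05),): go(.5675+x*c,-.012+x*s,z,175.1)
t=grab('top');C=cloud(t);p=arm.observe()['tool_pos'];u=np.array([c,s]);n=np.array([-s,c])
for nm,zz,lo,hi in(('tongue',(.0115,.022),.03,.1),('rim',(.06,.085),.1,.2)):
    d=C[...,:2]-np.array([.5675,-.012])-0*p[:2];al=d@u;la=d@n;z=C[...,2]
    m=(al+.155>lo)&(al+.155<hi)&(abs(la)<.045)&(z>zz[0])&(z<zz[1]);q=np.c_[al[m],la[m]]*1000
    print(nm,m.sum(),np.percentile(q,[2,50,98],axis=0).round(1).tolist(),np.median(z[m]),cv2.minAreaRect(q.astype(np.float32)))
E
```

```text
clock: 11.12
tool_pos: [0.4133, 0.0006, 0.0512]
tcp_rot: [0.042, 0.999, 0.0, 0.001]
contact_force: [-0.6, 0.6, -1.7]
gripper_width: 0.0189
finger_force: 69.7
turn [0.03 0.07 0.07] shift [-0.1087  0.0004  0.0013] | clock 11.12 tcp [0.4133 0.0006 0.0512] q6 -0.12
tongue 185 [[-113.2, -15.4], [-89.5, -1.8], [-66.0, 13.1]] 0.01832988661870316 ((-89.69520568847656, -1.2264032363891602), (29.688217163085938, 49.68434143066406), 89.97504425048828)
rim 560 [[-29.9, -34.2], [0.2, -0.4], [29.0, 34.0]] 0.07094466716250958 ((0.1397266387939453, 0.05844879150390625), (70.72492218017578, 61.27466583251953), 89.95252990722656)
```

Aligned within about 1 mm. Pushing slowly.

```bash
python3 -m handwheel '[0,0,0,-0.01,0.0005,0.001,0.01, 0,0,0,-0.02,0.0005,0.001,0.01, 0,0,0,-0.03,0.0005,0.001,0.01, 0,0,0,-0.038,0.0005,0.001,0.01, 0,0,0,-0.044,0.0005,0.001,0.01, 0,0,0,-0.05,0.0005,0.001,0.01, 0,0,0,-0.056,0.0005,0.001,0.01, 0,0,0,-0.056,0.0005,0.001,0.01]'
python3 - <<'E'
from h import *
s=arm.observe();print(s['tool_pos'],s['contact_force'],s['tcp_rot'])
c,n=np.cos(np.radians(-4.9)),np.sin(np.radians(-4.9))
go(.5675-.045*c,-.012-.045*n,.0502,175.1)
C=cloud(grab('top'));d=C[...,:2]-np.array([.5675,-.012]);al=d@[c,n];la=d@[-n,c];z=C[...,2]
m=(al>.034)&(al<.1)&(abs(la)<.036)&(z>.015);print('landing pts',m.sum(),np.percentile(al[m],[50,98]) if m.any() else '')
E
```

```text
clock: 12.18
tool_pos: [0.4685, -0.0036, 0.0494]
tcp_rot: [0.042, 0.999, 0.0, -0.0]
contact_force: [-0.7, 0.2, -2.9]
gripper_width: 0.0191
finger_force: 69.8
[ 0.46845516 -0.00357638  0.04935586] [-0.69577425  0.1952237  -2.91502956] [ 4.22521684e-02  9.99106845e-01  3.98721415e-04 -3.26849979e-04]
turn [ 0.04 -0.04  0.06] shift [-0.0544  0.     -0.0009] | clock 12.18 tcp [ 0.4685 -0.0036  0.0494] q6 -0.1
landing pts 30 [0.03857096 0.04042455]
```

```bash
python3 -m handwheel '[0,0,0,-0.006,0,0,0.01, 0,0,0,-0.013,0,0,0.01, 0,0,0,-0.02,0,0,0.01, 0,0,0,-0.027,0,0,0.01, 0,0,0,-0.034,0,0,0.01, 0,0,0,-0.04,0,0,0.01, 0,0,0,-0.045,0,0,0.01, 0,0,0,-0.049,0,0,0.01, 0,0,0,-0.052,0,0,0.01, 0,0,0,-0.054,0,0,0.01, 0,0,0,-0.054,0,0,0.01]'
python3 - <<'E'
from h import *
f=grab('top');cv2.imwrite('pics/t5c.png',cv2.convertScaleAbs(cv2.resize(f['img'][175:290,220:390],None,fx=3.5,fy=3.5),alpha=1.5))
c,n=np.cos(np.radians(-4.9)),np.sin(np.radians(-4.9))
C=cloud(f);d=C[...,:2]-np.array([.5675,-.012]);al=d@[c,n];la=d@[-n,c];z=C[...,2]
m=(al>.034)&(al<.112)&(abs(la)<.036)&(z>.015)&(z<.04);q=np.c_[al[m],la[m]]*1000;print(m.sum(),np.percentile(q,[2,98],axis=0).round(1).tolist(),np.median(z[m]),cv2.minAreaRect(q.astype(np.float32)))
E
```

```text
clock: 13.6
tool_pos: [0.5225, -0.0082, 0.0495]
tcp_rot: [0.042, 0.999, 0.0, 0.0]
contact_force: [-1.7, -0.1, -5.3]
gripper_width: 0.0191
finger_force: 69.3
246 [[60.0, -28.6], [94.3, 28.2]] 0.02180807222755743 ((74.92243194580078, -0.35918426513671875), (39.162837982177734, 59.988067626953125), 0.062397319823503494)
```

View pics/t5c.png

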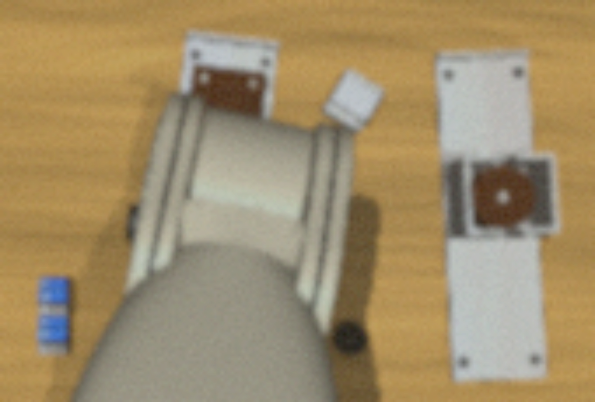

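The plate is flat on the landing, front edge 95 mm ahead (centre about 70 mm). Drawing the blade straight back out, then lifting.

```bash
python3 -m handwheel '[0,0,0,0.007,0,0,0.01, 0,0,0,0.015,0,0,0.01, 0,0,0,0.023,0,0,0.01, 0,0,0,0.031,0,0,0.01, 0,0,0,0.039,0,0,0.01, 0,0,0,0.047,0,0,0.01, 0,0,0,0.055,0,0,0.01, 0,0,0,0.063,0,0,0.01, 0,0,0,0.071,0,0,0.01, 0,0,0,0.08,0,0,0.01, 0,0,0,0.09,0,0,0.01, 0,0,0,0.1,0,0,0.01, 0,0,0,0.112,0,0,0.01, 0,0,0,0.112,0,0,0.01, 0,0,0,0.112,0,-0.04,0.01, 0,0,0,0.112,0,-0.08,0.01, 0,0,0,0.112,0,-0.085,0.01, 0,0,0,0.112,0,-0.085,0.01]'
python3 - <<'E'
from h import *
c,n=np.cos(np.radians(-4.9)),np.sin(np.radians(-4.9))
f=grab('top');C=cloud(f);d=C[...,:2]-np.array([.5675,-.012]);al=d@[c,n];la=d@[-n,c];z=C[...,2]
m=(al>.034)&(al<.112)&(abs(la)<.036)&(z>.015)&(z<.04);q=np.c_[al[m],la[m]]*1000;print('p1',m.sum(),np.median(z[m]),cv2.minAreaRect(q.astype(np.float32)))
m=(abs(al)<.018)&(abs(la)<.02);print('stack top z',np.percentile(z[m],[5,50,95]).round(4),'z slope',np.degrees(np.linalg.lstsq(np.c_[al[m],la[m],np.ones(m.sum())],z[m],rcond=None)[0][:2]).round(2))
g=grab('side');cv2.imwrite('pics/s6c.png',cv2.resize(g['img'][150:320,200:420],None,fx=3.2,fy=3.2))
go(.5414,.2446,.13,165.5);go(.5414,.2446,.048,165.5)
E
```

```text
clock: 15.9
tool_pos: [0.4109, 0.0012, 0.1343]
tcp_rot: [0.042, 0.999, 0.0, 0.0]
contact_force: [0.2, 0.2, -2.3]
gripper_width: 0.0194
finger_force: 69.9
p1 378 0.02215207354891946 ((69.70916748046875, -0.4603919982910156), (60.18693923950195, 50.88399124145508), 89.65631103515625)
stack top z [0.051  0.0537 0.0573] z slope [ 1.1 -0.1]
turn [ 0.04 -0.09  9.65] shift [-0.1101  0.2535  0.0035] | clock 16.0 tcp [0.4102 0.0013 0.1335] q6 -0.12
turn [ 0.04 -0.09  9.65] shift [-0.1103  0.2534  0.0855] | clock 16.0 tcp [0.4102 0.0013 0.1335] q6 -0.12
```

View pics/s6c.png

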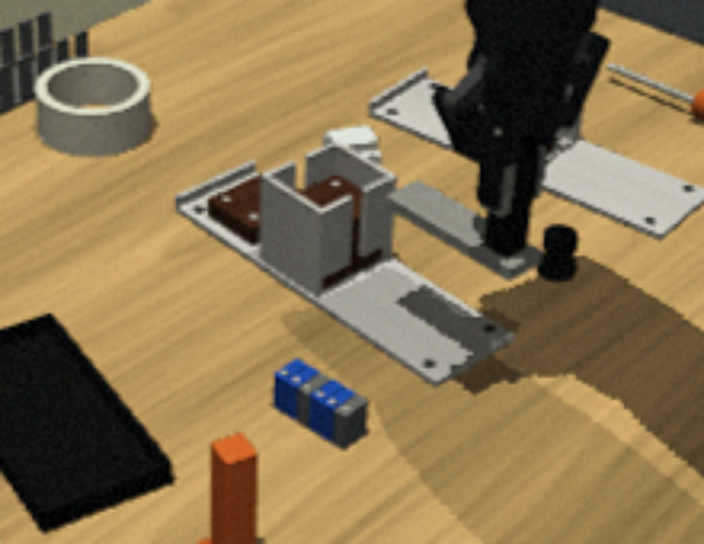

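The plate lies on the landing with its centre 69.7 mm ahead. The remaining three dropped: the stack top is at 54 mm, as expected. Returning the blade to the tray.

```bash
python3 -m handwheel '[0,0,9.6,-0.11,0.2535,0,0.01, 0,0,9.6,-0.11,0.2535,0,0.01, 0,0,9.6,-0.11,0.2535,0,0.01, 0,0,9.6,-0.11,0.2535,0,0.01, 0,0,9.6,-0.11,0.2535,0,0.01, 0,0,9.6,-0.11,0.2535,0,0.01, 0,0,9.6,-0.11,0.2535,0,0.01, 0,0,9.6,-0.11,0.2535,0,0.01, 0,0,9.6,-0.11,0.2535,0.04,0.01, 0,0,9.6,-0.11,0.2535,0.07,0.01, 0,0,9.6,-0.11,0.2535,0.08,0.01, 0,0,9.6,-0.11,0.2535,0.083,0.01, 0,0,9.6,-0.11,0.2535,0.083,0.01, 0,0,9.6,-0.11,0.2535,0.083,0.01]'
python3 -c "
from h import *
go(.5414,.2446,.048,165.5)"
```

```text
clock: 17.75
tool_pos: [0.5424, 0.2447, 0.0529]
tcp_rot: [0.126, 0.992, 0.001, 0.001]
contact_force: [0.1, 0.2, -2.2]
gripper_width: 0.0193
finger_force: 69.8
turn [0.09 0.09 0.05] shift [ 0.001  -0.0004  0.0049] | clock 17.75 tcp [0.5424 0.2447 0.0529] q6 0.53
```

```bash
python3 -m handwheel '[0,0,0,0.001,0,0.003,0.01, 0,0,0,0.001,0,0.0045,0.01, 0,0,0,0.001,0,0.005,0.01, 0,0,0,0.001,0,0.005,0.01]'

```

```text
clock: 18.25
tool_pos: [0.5408, 0.2449, 0.048]
tcp_rot: [0.126, 0.992, 0.001, 0.001]
contact_force: [-4.9, -0.8, 11.0]
gripper_width: 0.019
finger_force: 71.5
```

```bash
python3 -m handwheel '[0,0,0,0,0,-0.001,0.01, 0,0,0,0,0,-0.001,0.06, 0,0,0,0,0,-0.001,0.06, 0,0,0,0,0,-0.001,0.06, 0,0,0,0,0,-0.001,0.06, 0,0,0,0,0,-0.03,0.06, 0,0,0,0,0,-0.08,0.06, 0,0,0,0,0,-0.13,0.06, 0,0,0,0.1,0,-0.16,0.06, 0,0,0,0.1,0,-0.16,0.06, 0,0,0,0.1,0,-0.16,0.06, 0,0,0,0.1,0,-0.16,0.06]'
python3 - <<'E'
from h import *
f=grab('top');C=cloud(f);X,Y,z=C[...,0],C[...,1],C[...,2]
m=(abs(X-.541)<.03)&(abs(Y-.243)<.03)&(z>.06)&(z<.105);q=C[m];print('post',m.sum(),cv2.minAreaRect((q[:,:2]*1000).astype(np.float32)) if m.any() else '',np.median(q[:,2]))
g=grab('side');cv2.imwrite('pics/s7c.png',cv2.resize(g['img'][120:330,150:430],None,fx=2.6,fy=2.6))
print(arm.observe()['clock'],arm.observe()['tool_pos'])
E
```

```text
clock: 19.75
tool_pos: [0.4443, 0.2697, 0.2068]
tcp_rot: [0.126, 0.992, 0.0, 0.0]
contact_force: [-0.5, 0.3, 0.6]
gripper_width: 0.0601
finger_force: 0.0
post 74 ((540.5865478515625, 244.36097717285156), (20.17725944519043, 19.656099319458008), 74.69953155517578) 0.09454792409473245
19.85 [0.4447261  0.26942641 0.20622651]
```

View pics/s7c.png

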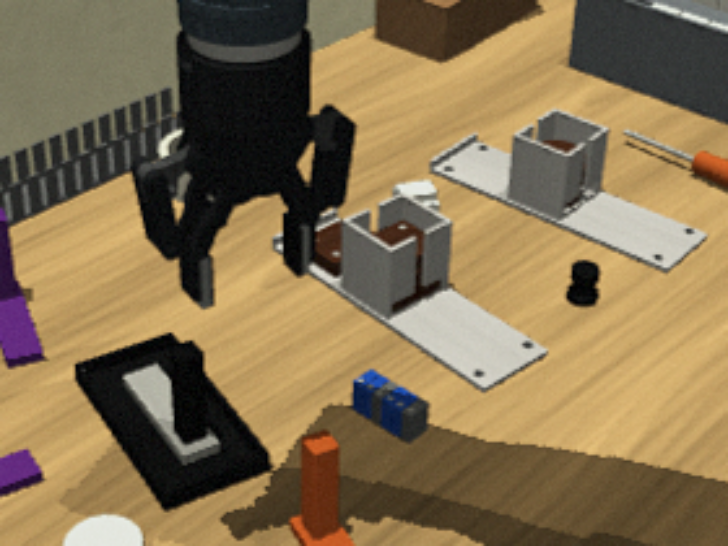

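The blade stands upright in its tray at its starting pose. The plate is on the landing, the stack has dropped, and the relay is clear of the magazine. Handing in.

```bash
python3 -c "
from cell import arm
print(arm.job_done())"
```

```text
the job is handed in; nothing more can be done
None
```

I handed the job in at about 20 s on the clock, and the last camera checks showed every step done; no verdict came back: relay upright on the bench, bottom plate flat on the landing about 70 mm ahead of the chute, the other three dropped in the chute, and the blade upright in its tray.

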